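# Shut the programming jig and run clear, then write

## Task

A radio module lies ready in the programming jig: with the fingertips push the jig's raised lid gently down until it is fully shut, then on its control box press the round key well down with a light touch (it clears the old program), let it come up, and then press the long bar key in the same way (it writes the new one). Grip or lift nothing; press neither of these keys while the lid is still up, and never the square key between them. Leave the lid shut, all keys up, the module in its nest, and the control box and the things standing around where they are.

Things in the scene. Friction and masses are not known exactly. Their poses are not given: they have to be found in the camera images.
- prog_jig: programming jig, a low dark test fixture fixed to the bench, 190 x 170 mm and 36 mm high, with a recessed nest in which the module lies, and a grey framed lid. Origin at the bench under its middle; its x axis points from the front (lid tab) to the back (hinge), y to the left, z up. A small dial stands at the front right of its deck and is not used
- prog_jig_lid (a joint): angle of the jig's lid (rad): 0 fully shut, grows as the lid is raised (1.75 at most). Starts part open and stays where it is left because the hinge is stiff (friction about 0.35 N m, so roughly 1 to 3 N at the tab moves it); it must be pushed the whole way down, to a hard stop at 0, and then stays shut
- lid_tab (a point): middle of the upper face of the lid's front tab (red plastic). The tab is 26 mm deep (along the lid) by 40 mm wide and 8 mm thick and is the lid's free end, 191 mm from the hinge; with the lid shut this point is 64 mm above the bench. Site axes turn with the lid: x along the lid towards the hinge, z out of its upper (outer) face
- lid_hinge (a point): point on the lid's hinge axis, straight behind the tab, 61.5 mm above the bench; the axis runs along this point's y (the jig's y). With the lid at angle a the tab point is 191 cos a mm in front of it (towards the jig's -x) and about 191 sin a + 2.5 cos a mm above it
- module_10: black hand-held radio module, 115 x 65 x 25 mm, lying loose in the jig's nest; origin at the middle of its underside. Stays where it is
- control_box: loose black plastic box on rubber feet, 0.7 kg, 110 mm deep (its x), 156 mm wide (its y); flat key deck 30 mm above the bench; at the far side (+x) a display hump 49 mm high, beginning 41 mm beyond the line of key centres. Origin at the bench under its middle. Three plain grey keys in a row along its y, 48 mm apart, 11 mm proud: round at +y, square in the middle, long bar at -y
- round_key_top (a point): middle of the top of the round key (22 mm across), 41 mm above the bench when up
- square_key_top (a point): middle of the top of the square key (20 x 20 mm), 41 mm above the bench; not to be pressed
- bar_key_top (a point): middle of the top of the long bar key (36 mm along the box's x, 16 mm along its y), 41 mm above the bench when up
- round_key (a joint): how far the round key is pressed (m): 0 up, 0.004 where it switches, 0.008 at its stop; sprung: 1.6 N to start it, 4.8 N where it switches, 8 N at the stop; comes up by itself
- square_key (a joint): how far the square key is pressed (m), 0 up, 0.004 where it switches, 0.008 at its stop; same spring; not to be pressed
- bar_key (a joint): how far the bar key is pressed (m), 0 up, 0.004 where it switches, 0.008 at its stop; same spring
- meter: pocket multimeter, 128 x 66 x 38 mm, lying on the bench beside the control box; origin under its middle; a bystander
- solder_reel: reel of solder, 56 mm across, 29 mm high, standing on the bench behind the control box; origin under its middle; a bystander

How it is judged:
By the outcome, as a careful person would: the job done as asked, in the order asked, and still so for the second after the job is handed in, with the robot touching nothing.
It also fails if it takes over 64 s, if anything falls off the work surface, if the arm or the gripper's body presses on something with over 40 N, if the wrist force passes 120 N, or if a joint passes its speed limit or range.

## Robot

A 6-joint arm with a two-finger parallel gripper is mounted at the origin on a cart in front of the work surface, level with it; the furniture and walls round the work are solid. World frame = base frame: x ahead of the robot, y to its left, z up, the work surface at z = 0. Lengths are in mm, angles in rad, forces in N, time in s.
With the tool pointing down it reaches from about 300 to 775 mm from the base axis. Payload 14.6 kg.
Tool frame: the origin (TCP) lies midway between the tips of the shut fingers; the grasp point (between the pads) lies 19 mm behind it; z points along the fingers, y is the line along which they close (so a half turn about z gives the same grasp; the last joint's range is limited). The gripper opens to 94 mm and grips with 3 to 60 N. Pads are 16 mm wide; open, the fingers measure 119 mm over their backs; the gripper's body (75 mm by 177 mm) begins 78 mm behind the grasp point.
Start: joints at [-1.247, 0.3, 1.521, -0, 1.321, -0.067], TCP at [209.503, -508.525, 205.446] pointing down, gripper open.
Joint ranges: [-3.03, 3.03], [-0.79, 2.21], [0.23, 2.52], [-1.04, 4.18], [0, 3.07], [-2.55, 2.55]. Speed limits (rad/s): [2.22, 2.22, 2.57, 3.14, 3.14, 3.14].

## Interface

Orientations are given as [roll, pitch, yaw] about the fixed x, y, z axes, in that order (R = Rz(yaw) Ry(pitch) Rx(roll)).
In Python, from cell import manip, camera gives the robot as it stands.
- The arm moves only by the tool move_arm, never from a script. Its arguments are lists of equal length, an entry for each row: "dp": the shift along the world's x, y, z in mm, a list of three; "rotation": the turn, a rotation vector about the world's x, y, z in rad, a list of three; "hand": the opening, from 0 (shut) to 1 (fully open). A call has 1 to 10 rows; each row shifts and turns the commanded pose from where the row before left it; what a row does not reach is not made up. A row lasts 1/8 s, in which the tool goes at most 62.5 mm and 10.7 degrees, less where a joint would pass 70% of its speed; a pose out of reach is approached as far as the arm can. A call with a gripper value outside its range is refused whole. The fingers move at their own pace and stop on an object; "newtons" is the grip in N (left out, the last holds). Time passes only in rows, so rows that do not move let the fingers close. It gives the time, the measured TCP pose, the force, the opening and the grip force at its end, in the units of the state.
- manip.read_state(): the state, without advancing time (a new reading comes with each control period).
- camera(name): name is "scene" or "top" or "wrist"; returns a dict with "image" (384x512x3 uint8, red, green, blue), "fx", "fy", "cx", "cy" (pixels), "R" (3x3) and "t" (3): a world point X has camera coordinates R X + t; the wrist camera has in their place "mount" (4x4, takes a point from camera to tool coordinates, whose origin is the TCP and whose axes are the flange's). Camera axes: x right, y down, z forward; pixel columns grow to the right and rows downward; lengths in mm; the calibration is good to about 2 mm. A picture is of the moment at which its call begins: read the wrist's pose just before it. There is no depth.
- manip.sign_off(): hands the job in; it is judged then, once.
The state is a dict: "clock": time; "joints": joint angles; "qd": joint speeds; "effort": joint torques, N m; "eef_pos": TCP position; "eef_rot": TCP orientation; "wrist_force": force on the tool from outside, world axes, zero at the start; "moment": the same for the moment, N m; "finger_gap": finger opening in mm; "finger_force": force on a finger pad.
Only numpy, scipy, OpenCV 4.12 (cv2) and the standard library are available. Lean on these libraries where they do the work, as an engineer would, in place of code of your own. Each camera call takes 0.05 s, during which the arm holds its last target. There are 200 camera calls.

## Working session

There is one attempt and no reset: what is moved stays moved. The work goes in short steps, Python scripts to look and compute and a tool call to move; the robot and the scene stay as the last step left them, time stands still between calls to the robot, and variables do not carry over. Pictures are saved under pics/ and viewed, at most 10 in all, crops included, and the job is handed in when it is done.

Besides the shell and the picture viewer there is one more tool, called after ">>>" by a JSON object that holds its "api" and its "payload", one argument or row to a line. move_arm: Moves the arm, as the interface text tells. Its arguments: {"type":"object","properties":{"dp":{"type":"array","items":{"type":"array","items":{"type":"number"}}},"rotation":{"type":"array","items":{"type":"array","items":{"type":"number"}}},"hand":{"type":"array","items":{"type":"number"}},"newtons":{"type":"number"}},"required":["dp","rotation","hand"]}

```bash
mkdir -p pics; python3 - <<'E'
from cell import manip,camera
import cv2,numpy as np
s=manip.read_state();print(s['clock'],s['eef_pos'],s['eef_rot'],s['finger_gap'])
for n in("scene","top"):
    c=camera(n);cv2.imwrite(f"pics/{n}0.png",cv2.resize(c["image"][:,:,::-1],(768,576),interpolation=cv2.INTER_CUBIC))
    print(n,c["fx"],c["cx"],c["cy"],(-c["R"].T@c["t"]).round())
E
```

```text
0.0 [ 209.42953096 -508.27472087  204.91298422] [-3.14046609e+00 -8.97442948e-05  3.90842180e-01] 94.00604033846001
scene 357.2705714885136 258.4382065750126 194.69452392805383 [ 51. 642. 564.]
top 400.92874770873624 255.34574815049257 189.19537915379038 [ 496.   29. 1022.]
```

View pics/scene0.png

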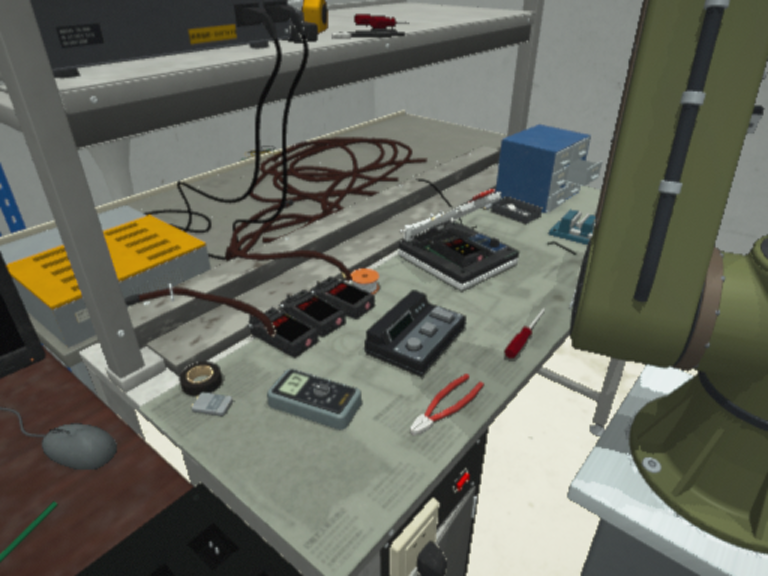

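View pics/top0.png

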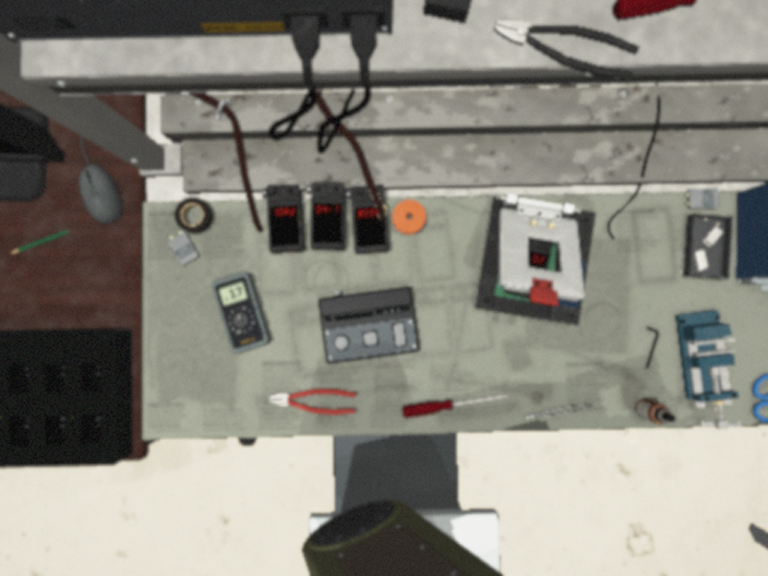

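The top view shows the jig with its hinge near (541,205) and the red tab near (542,293). The box keys are at round (342,343), square (371,338) and bar (400,334). In the scene view the lid is nearly edge-on, with the red tab near (485,195) and the keys near (414,344), (428,328) and (442,313).

```bash
cat > h.py <<'E'
import cv2,numpy as np
def ray(c,p):
    d=c["R"].T@np.array([(p[0]-c["cx"])/c["fx"],(p[1]-c["cy"])/c["fy"],1]);return -c["R"].T@c["t"],d
def plane(c,p,z):
    o,d=ray(c,p);return o+d*(z-o[2])/d[2]
def tri(c1,p1,c2,p2):
    o,d=ray(c1,p1);q,e=ray(c2,p2)
    k=np.linalg.lstsq(np.c_[d,-e],q-o,rcond=None)[0];a,b=o+d*k[0],q+e*k[1];return (a+b)/2,np.linalg.norm(a-b)
def blobs(m,box,amin=20):
    x0,y0,x1,y1=box;k=np.zeros_like(m);k[y0:y1,x0:x1]=m[y0:y1,x0:x1]
    n,l,s,c=cv2.connectedComponentsWithStats(k);return [(c[i].round(1),s[i].tolist()) for i in range(1,n) if s[i,4]>=amin]
def red(im):
    h=cv2.cvtColor(im,cv2.COLOR_RGB2HSV);return (((h[...,0]<8)|(h[...,0]>172))&(h[...,1]>130)&(h[...,2]>110)).astype(np.uint8)
def grey(im,lo,hi=255):
    g=cv2.cvtColor(im,cv2.COLOR_RGB2GRAY);return ((g>lo)&(g<hi)).astype(np.uint8)
E
python3 - <<'E'
from cell import camera
from h import *
T=camera("top");S=camera("scene")
rt=blobs(red(T["image"]),(340,170,380,210),10);rs=blobs(red(S["image"]),(300,115,345,145),8)
print("red",rt,rs)
for a in rt:
  for b in rs: print(tri(T,a[0],S,b[0]))
for th in(100,120):print(th,blobs(grey(T["image"],th),(216,210,280,240)))
for p in((342,343),(371,338),(400,334)):print("key",plane(T,np.array(p)/1.5,41).round())
for p in((321,295),(413,288)):print("back",plane(T,np.array(p)/1.5,49).round())
for p in((420,352),(328,362)):print("front",plane(T,np.array(p)/1.5,30).round())
for p in((477,308),(580,323),(595,203)):print("jig",plane(T,np.array(p)/1.5,36).round())
print("hinge",plane(T,np.array((541,205))/1.5,61.5).round())
a=cv2.resize(T["image"][120:250,200:400],(800,520),interpolation=cv2.INTER_CUBIC)
b=cv2.resize(S["image"][110:250,230:360],(557,600),interpolation=cv2.INTER_CUBIC)
cv2.imwrite("pics/a1.png",a[:,:,::-1]);cv2.imwrite("pics/b1.png",b[:,:,::-1])
E
```

```text
red [(array([361.9, 195.6]), [354, 187, 18, 17, 216])] [(array([323.8, 128. ]), [320, 126, 9, 5, 20])]
(array([ 508.14060331, -199.12088467,  179.37769553]), np.float64(7.850323970487719))
100 [(array([278.5, 215.9]), [277, 210, 3, 16, 28]), (array([246.3, 225.7]), [216, 212, 62, 28, 1213]), (array([266.1, 237.4]), [242, 233, 38, 7, 123])]
120 [(array([243.7, 220.8]), [223, 215, 37, 14, 171]), (array([265.6, 222.6]), [262, 215, 8, 16, 103]), (array([218.9, 222.4]), [217, 220, 5, 6, 23]), (array([246.2, 225. ]), [242, 221, 9, 9, 72]), (array([224.6, 230. ]), [219, 224, 13, 16, 106]), (array([268.2, 237.7]), [249, 234, 31, 6, 92])]
key [440.  95.  41.]
key [447.  48.  41.]
key [453.   0.  41.]
back [519. 127.  49.]
back [527. -22.  49.]
front [422. -32.  30.]
front [409. 119.  30.]
jig [ 492. -127.   36.]
jig [ 464. -295.   36.]
jig [ 662. -326.   36.]
hinge [ 656. -230.   62.]
```

View pics/a1.png

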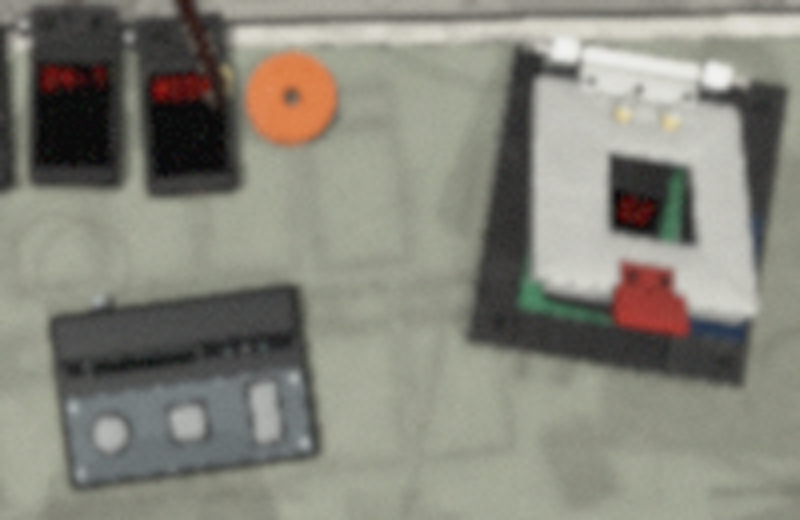

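View pics/b1.png

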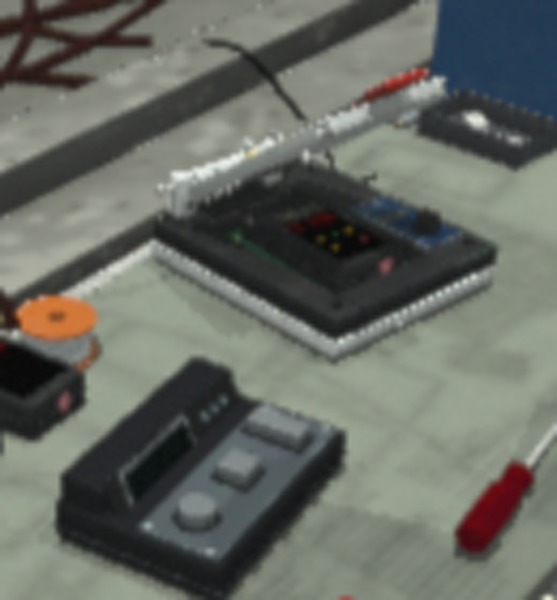

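The crops confirm this: tab edge at about (652,300) and hinge at about (640,70) in the top crop, with the lid raised roughly 0.66 rad. I'll move above the tab with the fingers shut, then check again.

>>> {"api": "move_arm", "payload": {
  "dp": [
    [0, 0, 40],
    [30, 32, 5],
    [35, 37, 0],
    [35, 37, 0],
    [35, 37, 0],
    [35, 37, 0],
    [35, 37, 0],
    [35, 37, 0],
    [30, 30, 0],
    [20, 22, 0]
  ],
  "rotation": [
    [0, 0, 0],
    [0, 0, -0.1],
    [0, 0, -0.1],
    [0, 0, -0.1],
    [0, 0, -0.1],
    [0, 0, -0.1],
    [0, 0, 0],
    [0, 0, 0],
    [0, 0, 0],
    [0, 0, 0]
  ],
  "hand": [0, 0, 0, 0, 0, 0, 0, 0, 0, 0],
  "newtons": 10
}}

```text
clock: 1.45
eef_pos: [500.5, -201.0, 250.2]
eef_rot: [-3.141, 0.0, -0.108]
wrist_force: [-0.2, -1.0, -0.8]
finger_gap: 0.6
finger_force: 0.0
```

>>> {"api": "move_arm", "payload": {
  "dp": [
    [0, 0, 0],
    [0, 0, 0],
    [0, 0, 0]
  ],
  "rotation": [
    [0, 0, 0],
    [0, 0, 0],
    [0, 0, 0]
  ],
  "hand": [0, 0, 0]
}}

```text
clock: 1.82
eef_pos: [499.0, -203.3, 250.5]
eef_rot: [3.141, -0.0, -0.11]
wrist_force: [0.1, 0.3, -0.3]
finger_gap: 0.8
finger_force: 0.0
```

```bash
python3 - <<'E'
from cell import manip,camera
from h import *
from scipy.spatial.transform import Rotation as Ro
s=manip.read_state();c=camera("wrist");M=np.array(c["mount"]);print(M.round(2),c["fx"])
p=np.array(s["eef_pos"]);R=Ro.from_euler("xyz",s["eef_rot"]).as_matrix()
print(p.round(1),s["eef_rot"],s["finger_gap"],s["wrist_force"],s["clock"])
A=R@M[:3,:3];o=R@M[:3,3]+p;c["R"]=A.T;c["t"]=-A.T@o
b=blobs(red(c["image"]),(0,0,512,384),60);print(b)
S=camera("scene");T=camera("top");print("top red",blobs(red(T["image"]),(340,170,380,210),10))
for q,_ in b: print([plane(c,q,z).round() for z in(170,180)], tri(c,q,T,(361.9,195.6)))
cv2.imwrite("pics/w2.png",cv2.resize(c["image"],(768,576))[:,:,::-1])
E
```

```text
[[-0.0000e+00 -9.7000e-01 -2.6000e-01  7.3430e+01]
 [ 1.0000e+00 -0.0000e+00  0.0000e+00 -1.0000e-02]
 [-0.0000e+00 -2.6000e-01  9.7000e-01 -1.7878e+02]
 [ 0.0000e+00  0.0000e+00  0.0000e+00  1.0000e+00]] 296.8835220539863
[ 499.  -203.3  250.5] [ 3.14146005e+00 -4.71954398e-05 -1.10402629e-01] 0.817624152907138 [ 0.13166706  0.31524686 -0.27707726] 1.825
[(array([252.9, 194.3]), [225, 181, 45, 25, 659]), (array([ 54.3, 285.8]), [20, 275, 72, 22, 578]), (array([149.4, 291.2]), [139, 286, 22, 10, 126])]
top red []
[array([ 504., -204.,  170.]), array([ 507., -204.,  180.])] (array([ 508.55188067, -200.97469584,  175.70129427]), np.float64(8.349708688437884))
[array([433.,   1., 170.]), array([438.,  -7., 180.])] (array([ 517.56423805, -147.17508757,  346.1682413 ]), np.float64(20.857634800533233))
[array([417., -91., 170.]), array([423., -96., 180.])] (array([ 507.83308024, -160.01953372,  320.33366878]), np.float64(2.6489609944200008))
```

View pics/w2.png

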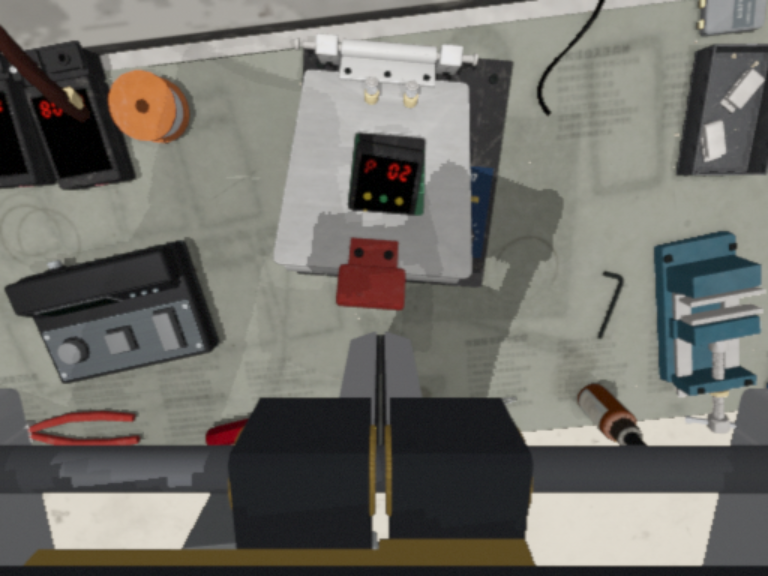

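The wrist view shows the tab at about (371,288) with the fingertips just in front of it. It centres at about x 506, y -201. I'll move over it and follow its arc down.

>>> {"api": "move_arm", "payload": {
  "dp": [
    [6, 2, -10],
    [0, 0, -20],
    [0, 0, -20],
    [0, 0, -8],
    [-1, 0, -4],
    [-3, 0.5, -4],
    [-3, 0.5, -4]
  ],
  "rotation": [
    [0, 0, 0],
    [0, 0, 0],
    [0, 0, 0],
    [0, 0, 0],
    [0, 0, 0],
    [0, 0, 0],
    [0, 0, 0]
  ],
  "hand": [0, 0, 0, 0, 0, 0, 0]
}}

```text
clock: 2.85
eef_pos: [498.5, -199.6, 180.7]
eef_rot: [3.141, -0.001, -0.109]
wrist_force: [-0.3, -1.1, 0.6]
finger_gap: 0.3
finger_force: 0.4
```

>>> {"api": "move_arm", "payload": {
  "dp": [
    [-3, 0.5, -4],
    [-2.5, 0.5, -4],
    [-2.5, 0.5, -4],
    [-2.5, 0.4, -4]
  ],
  "rotation": [
    [0, 0, 0],
    [0, 0, 0],
    [0, 0, 0],
    [0, 0, 0]
  ],
  "hand": [0, 0, 0, 0]
}}

```text
clock: 3.35
eef_pos: [487.8, -197.6, 164.2]
eef_rot: [3.142, -0.0, -0.109]
wrist_force: [1.2, -0.1, 1.2]
finger_gap: 0.6
finger_force: 0.4
```

>>> {"api": "move_arm", "payload": {
  "dp": [
    [0, 0, -4],
    [0, 0, -4],
    [0, 0, -4],
    [0, 0, -4],
    [-1, 0.2, -4]
  ],
  "rotation": [
    [0, 0, 0],
    [0, 0, 0],
    [0, 0, 0],
    [0, 0, 0],
    [0, 0, 0]
  ],
  "hand": [0, 0, 0, 0, 0]
}}

```text
clock: 3.98
eef_pos: [487.1, -197.4, 144.1]
eef_rot: [3.142, -0.0, -0.109]
wrist_force: [-0.6, 0.5, 0.3]
finger_gap: 0.4
finger_force: 0.4
```

```bash
python3 - <<'E'
from cell import camera
from h import *
S=camera("scene");W=camera("wrist")
b=cv2.resize(S["image"][110:230,230:380],(400,320),interpolation=cv2.INTER_CUBIC);w=cv2.resize(W["image"][80:320,120:400],(373,320))
cv2.imwrite("pics/b3.png",np.hstack([b,w])[:,:,::-1])
E
```

```text
(no output)
```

View pics/b3.png

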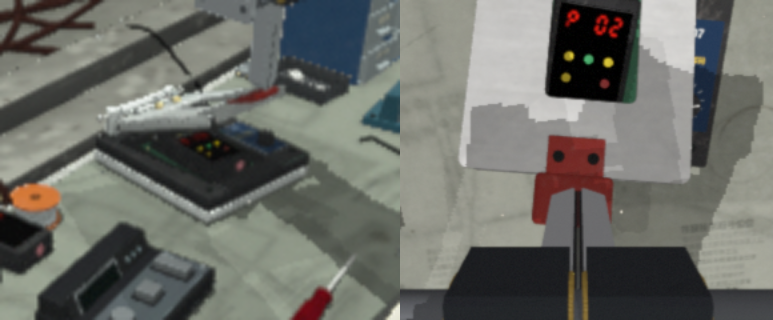

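The fingertips sit centred on the red tab and the lid is following. Continuing along the arc.

>>> {"api": "move_arm", "payload": {
  "dp": [
    [-2, 0.3, -4.5],
    [-2, 0.3, -4.5],
    [-2, 0.3, -4.5],
    [-1.5, 0.3, -4.5],
    [-1.5, 0.3, -4.5],
    [-1.5, 0.2, -4.5],
    [-1.5, 0.2, -4.5],
    [-1, 0.2, -4.5],
    [-1, 0.2, -4.5]
  ],
  "rotation": [
    [0, 0, 0],
    [0, 0, 0],
    [0, 0, 0],
    [0, 0, 0],
    [0, 0, 0],
    [0, 0, 0],
    [0, 0, 0],
    [0, 0, 0],
    [0, 0, 0]
  ],
  "hand": [0, 0, 0, 0, 0, 0, 0, 0, 0]
}}

```text
clock: 5.2
eef_pos: [472.9, -195.1, 103.6]
eef_rot: [3.142, 0.0, -0.109]
wrist_force: [0.2, -1.2, 0.8]
finger_gap: 0.4
finger_force: 0.4
```

>>> {"api": "move_arm", "payload": {
  "dp": [
    [-1, 0.2, -4.5],
    [-1, 0.2, -4.5],
    [-0.5, 0.1, -4.5],
    [-0.5, 0.1, -4.5],
    [-0.3, 0, -4],
    [0, 0, -3],
    [0, 0, -3]
  ],
  "rotation": [
    [0, 0, 0],
    [0, 0, 0],
    [0, 0, 0],
    [0, 0, 0],
    [0, 0, 0],
    [0, 0, 0],
    [0, 0, 0]
  ],
  "hand": [0, 0, 0, 0, 0, 0, 0]
}}

```text
clock: 6.08
eef_pos: [469.7, -194.5, 75.8]
eef_rot: [3.142, 0.0, -0.109]
wrist_force: [-0.3, -0.5, 0.6]
finger_gap: 0.4
finger_force: 0.4
```

>>> {"api": "move_arm", "payload": {
  "dp": [
    [0, 0, -2],
    [0, 0, -2],
    [0, 0, -2],
    [0, 0, -1.5],
    [0, 0, -1.5],
    [0, 0, -1],
    [0, 0, 0]
  ],
  "rotation": [
    [0, 0, 0],
    [0, 0, 0],
    [0, 0, 0],
    [0, 0, 0],
    [0, 0, 0],
    [0, 0, 0],
    [0, 0, 0]
  ],
  "hand": [0, 0, 0, 0, 0, 0, 0]
}}

```text
clock: 6.95
eef_pos: [469.7, -194.5, 65.9]
eef_rot: [-3.142, -0.0, -0.109]
wrist_force: [0.0, -0.2, 0.1]
finger_gap: 0.6
finger_force: 0.0
```

>>> {"api": "move_arm", "payload": {
  "dp": [
    [0, 0, -0.5],
    [0, 0, -0.5],
    [0, 0, 0]
  ],
  "rotation": [
    [0, 0, 0],
    [0, 0, 0],
    [0, 0, 0]
  ],
  "hand": [0, 0, 0]
}}

```text
clock: 7.32
eef_pos: [469.7, -194.5, 64.9]
eef_rot: [-3.142, -0.0, -0.109]
wrist_force: [-0.1, -0.1, 0.8]
finger_gap: 0.6
finger_force: 0.1
```

>>> {"api": "move_arm", "payload": {
  "dp": [
    [0, 0, -0.5],
    [0, 0, -0.5],
    [0, 0, 0]
  ],
  "rotation": [
    [0, 0, 0],
    [0, 0, 0],
    [0, 0, 0]
  ],
  "hand": [0, 0, 0]
}}

```text
clock: 7.7
eef_pos: [469.8, -194.5, 64.2]
eef_rot: [3.142, -0.0, -0.109]
wrist_force: [-1.6, 0.3, 4.4]
finger_gap: 0.5
finger_force: 2.4
```

>>> {"api": "move_arm", "payload": {
  "dp": [
    [0, 0, -0.5],
    [0, 0, -0.5],
    [0, 0, 0]
  ],
  "rotation": [
    [0, 0, 0],
    [0, 0, 0],
    [0, 0, 0]
  ],
  "hand": [0, 0, 0]
}}

```text
clock: 8.07
eef_pos: [469.8, -194.6, 64.0]
eef_rot: [3.141, -0.0, -0.109]
wrist_force: [-6.6, 2.0, 16.0]
finger_gap: 0.4
finger_force: 8.0
```

The tab met its hard stop at z = 64.0 with the force rising, so the lid is shut. I'll lift off and move to a viewpoint in front of the keys.

>>> {"api": "move_arm", "payload": {
  "dp": [
    [0, 0, 6],
    [0, 0, 25],
    [0, 0, 35],
    [-10, 35, 0],
    [-10, 42, 0],
    [-10, 42, 0],
    [-10, 42, 0],
    [-10, 42, 0],
    [-10, 30, 0],
    [-10, 10, 0]
  ],
  "rotation": [
    [0, 0, 0],
    [0, 0, 0],
    [0, 0, 0],
    [0, 0, 0.08],
    [0, 0, 0.08],
    [0, 0, 0.08],
    [0, 0, 0],
    [0, 0, 0],
    [0, 0, 0],
    [0, 0, 0]
  ],
  "hand": [0, 0, 0, 0, 0, 0, 0, 0, 0, 0]
}}

```text
clock: 9.32
eef_pos: [399.2, 49.5, 129.0]
eef_rot: [-3.142, -0.0, 0.133]
wrist_force: [-0.5, -0.1, -0.5]
finger_gap: 0.4
finger_force: 0.0
```

>>> {"api": "move_arm", "payload": {
  "dp": [
    [0, 0, 0],
    [0, 0, 0],
    [0, 0, 0]
  ],
  "rotation": [
    [0, 0, 0],
    [0, 0, 0],
    [0, 0, 0]
  ],
  "hand": [0, 0, 0]
}}

```text
clock: 9.7
eef_pos: [400.0, 47.8, 128.9]
eef_rot: [3.142, 0.0, 0.13]
wrist_force: [0.1, -0.1, 0.8]
finger_gap: 0.6
finger_force: 0.0
```

```bash
python3 - <<'E'
from cell import manip,camera
from h import *
from scipy.spatial.transform import Rotation as Ro
s=manip.read_state();c=camera("wrist");M=np.array(c["mount"])
p=np.array(s["eef_pos"]);R=Ro.from_euler("xyz",s["eef_rot"]).as_matrix();print(p.round(1),s["eef_rot"])
A=R@M[:3,:3];o=R@M[:3,3]+p;c["R"]=A.T;c["t"]=-A.T@o
for y in(95,48,0):
  x=440+(95-y)*.137;q=c["R"]@np.array([x,y,41])+c["t"];print("predicted px",(q[:2]/q[2]*c["fx"]+[c["cx"],c["cy"]]).round())
for th in(110,130,150,170):
  for b in blobs(grey(c["image"],th),(80,100,432,300),150):
    if b[1][4]<3000: print(th,b,plane(c,b[0],41).round(1))
S=camera("scene")["image"]
f=cv2.resize(S[110:230,230:380],(375,300),interpolation=cv2.INTER_CUBIC);w=cv2.resize(c["image"],(400,300))
cv2.imwrite("pics/w4.png",np.hstack([w,f])[:,:,::-1])
E
```

```text
[400.   47.8 128.9] [3.14155630e+00 3.59645813e-05 1.29650173e-01]
predicted px [207. 148.]
predicted px [260. 148.]
predicted px [314. 147.]
110 (array([198. , 124.5]), [179, 118, 56, 23, 389]) [459.3 104.4  41. ]
110 (array([261.7, 125.1]), [237, 119, 45, 17, 353]) [466.   49.1  41. ]
110 (array([312.6, 138.1]), [304, 127, 18, 24, 394]) [460.7   2.9  41. ]
110 (array([204.6, 144.9]), [193, 134, 24, 23, 429]) [442.4  97.1  41. ]
110 (array([258.2, 145.4]), [248, 135, 22, 22, 467]) [448.1  49.8  41. ]
110 (array([186.1, 150.2]), [181, 136, 13, 26, 167]) [435.6 113.1  41. ]
110 (array([332.8, 220.2]), [302, 212, 60, 17, 703]) [387.4 -30.   41. ]
130 (array([312.6, 138.3]), [305, 127, 17, 24, 354]) [460.5   2.9  41. ]
130 (array([204.6, 144.9]), [194, 134, 22, 23, 396]) [442.4  97.1  41. ]
130 (array([258.2, 145.7]), [248, 135, 21, 22, 425]) [447.9  49.7  41. ]
130 (array([238.8, 227.4]), [218, 209, 57, 56, 848]) [368.6  57.8  41. ]
130 (array([333.3, 220.3]), [303, 213, 58, 16, 593]) [387.4 -30.5  41. ]
130 (array([406.5, 277. ]), [368, 259, 64, 37, 1828]) [ 337.6 -115.2   41. ]
150 (
[... 473 characters left out ...]
27, 20, 246]) [404.4 196.1  41. ]
150 (array([413.4, 209.6]), [390, 191, 42, 42, 1352]) [ 407.6 -103.2   41. ]
150 (array([101.9, 217.6]), [84, 209, 32, 21, 447]) [361.7 187.8  41. ]
150 (array([324.4, 219.2]), [304, 214, 41, 11, 278]) [387.4 -21.9  41. ]
150 (array([406.7, 248.7]), [386, 239, 46, 17, 437]) [ 367.7 -107.4   41. ]
150 (array([117.3, 281.6]), [80, 255, 88, 42, 2348]) [295.1 172.4  41. ]
150 (array([409.8, 261.9]), [384, 259, 48, 8, 260]) [ 354.3 -114.1   41. ]
150 (array([406.2, 289.7]), [383, 283, 49, 13, 399]) [ 323.5 -118.7   41. ]
170 (array([102.2, 217.5]), [85, 210, 31, 19, 390]) [361.9 187.5  41. ]
170 (array([118.1, 282.4]), [80, 264, 88, 33, 2238]) [294.3 171.6  41. ]
```

View pics/w4.png

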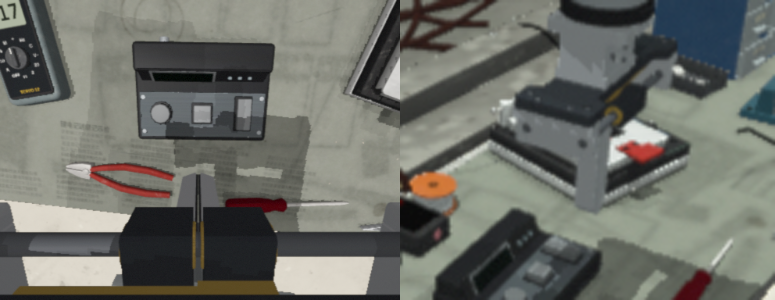

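The wrist view shows the keys at about (161,112), (202,113) and (243,113), and the scene shows the lid lying shut. Estimated centres are round (441,96) and bar (454,2). Now I'll go over the round key.

>>> {"api": "move_arm", "payload": {
  "dp": [
    [14, 16, 0],
    [14, 16, -10],
    [13, 16, -20],
    [0, 0, -20],
    [0, 0, -20],
    [0, 0, -8],
    [0, 0, -5],
    [0, 0, -3],
    [0, 0, 0]
  ],
  "rotation": [
    [0, 0, 0],
    [0, 0, 0],
    [0, 0, 0],
    [0, 0, 0],
    [0, 0, 0],
    [0, 0, 0],
    [0, 0, 0],
    [0, 0, 0],
    [0, 0, 0]
  ],
  "hand": [0, 0, 0, 0, 0, 0, 0, 0, 0]
}}

```text
clock: 10.92
eef_pos: [440.8, 96.5, 43.2]
eef_rot: [-3.142, -0.0, 0.131]
wrist_force: [1.0, 0.6, -0.2]
finger_gap: 0.3
finger_force: 0.0
```

>>> {"api": "move_arm", "payload": {
  "dp": [
    [0, 0, -1],
    [0, 0, -1],
    [0, 0, -1],
    [0, 0, -1],
    [0, 0, 0]
  ],
  "rotation": [
    [0, 0, 0],
    [0, 0, 0],
    [0, 0, 0],
    [0, 0, 0],
    [0, 0, 0]
  ],
  "hand": [0, 0, 0, 0, 0]
}}

```text
clock: 11.55
eef_pos: [440.8, 96.5, 39.0]
eef_rot: [3.142, -0.0, 0.131]
wrist_force: [-0.1, 0.2, 3.3]
finger_gap: 0.3
finger_force: 1.6
```

>>> {"api": "move_arm", "payload": {
  "dp": [
    [0, 0, -1],
    [0, 0, -1],
    [0, 0, -1],
    [0, 0, -1],
    [0, 0, -0.5],
    [0, 0, 0],
    [0, 0, 0]
  ],
  "rotation": [
    [0, 0, 0],
    [0, 0, 0],
    [0, 0, 0],
    [0, 0, 0],
    [0, 0, 0],
    [0, 0, 0],
    [0, 0, 0]
  ],
  "hand": [0, 0, 0, 0, 0, 0, 0]
}}

```text
clock: 12.42
eef_pos: [440.9, 96.5, 34.6]
eef_rot: [-3.142, -0.0, 0.131]
wrist_force: [-0.9, -0.8, 6.6]
finger_gap: 0.4
finger_force: 3.3
```

The round key is 6.4 mm down at 6.6 N, past its switch point. I'll release it, lift well clear over the square key, and go above the bar.

>>> {"api": "move_arm", "payload": {
  "dp": [
    [0, 0, 2],
    [0, 0, 3],
    [0, 0, 5],
    [0, 0, 20],
    [0, 0, 15],
    [3, -23, 0],
    [3, -24, 0],
    [4, -24, 0],
    [3, -23, 0],
    [0, 0, 0]
  ],
  "rotation": [
    [0, 0, 0],
    [0, 0, 0],
    [0, 0, 0],
    [0, 0, 0],
    [0, 0, 0],
    [0, 0, 0],
    [0, 0, 0],
    [0, 0, 0],
    [0, 0, 0],
    [0, 0, 0]
  ],
  "hand": [0, 0, 0, 0, 0, 0, 0, 0, 0, 0]
}}

```text
clock: 13.68
eef_pos: [453.7, 1.6, 79.6]
eef_rot: [-3.142, 0.0, 0.129]
wrist_force: [-0.7, 0.4, 0.6]
finger_gap: 0.3
finger_force: 0.0
```

>>> {"api": "move_arm", "payload": {
  "dp": [
    [0, 0, 0],
    [0, 0, -15],
    [0, 0, -12],
    [0, 0, -6],
    [0, 0, -3],
    [0, 0, 0]
  ],
  "rotation": [
    [0, 0, 0],
    [0, 0, 0],
    [0, 0, 0],
    [0, 0, 0],
    [0, 0, 0],
    [0, 0, 0]
  ],
  "hand": [0, 0, 0, 0, 0, 0]
}}

```text
clock: 14.42
eef_pos: [453.7, 2.5, 43.3]
eef_rot: [-3.142, 0.0, 0.131]
wrist_force: [-0.6, 0.2, 0.4]
finger_gap: 0.5
finger_force: 0.0
```

>>> {"api": "move_arm", "payload": {
  "dp": [
    [0, 0, -1],
    [0, 0, -1],
    [0, 0, -1],
    [0, 0, -1],
    [0, 0, 0]
  ],
  "rotation": [
    [0, 0, 0],
    [0, 0, 0],
    [0, 0, 0],
    [0, 0, 0],
    [0, 0, 0]
  ],
  "hand": [0, 0, 0, 0, 0]
}}

```text
clock: 15.05
eef_pos: [453.8, 2.4, 39.5]
eef_rot: [3.142, -0.0, 0.131]
wrist_force: [-0.3, -1.7, 3.6]
finger_gap: -0.0
finger_force: 1.4
```

>>> {"api": "move_arm", "payload": {
  "dp": [
    [0, 0, -1],
    [0, 0, -1],
    [0, 0, -1],
    [0, 0, -1],
    [0, 0, -0.7],
    [0, 0, 0],
    [0, 0, 0]
  ],
  "rotation": [
    [0, 0, 0],
    [0, 0, 0],
    [0, 0, 0],
    [0, 0, 0],
    [0, 0, 0],
    [0, 0, 0],
    [0, 0, 0]
  ],
  "hand": [0, 0, 0, 0, 0, 0, 0]
}}

```text
clock: 15.92
eef_pos: [453.8, 2.4, 34.9]
eef_rot: [3.142, -0.0, 0.131]
wrist_force: [-1.8, -0.2, 6.8]
finger_gap: 0.5
finger_force: 3.2
```

The bar key is about 6 mm down at 6.8 N. I'll release it, back off and do a final check.

>>> {"api": "move_arm", "payload": {
  "dp": [
    [0, 0, 2],
    [0, 0, 3],
    [0, 0, 5],
    [0, 0, 20],
    [0, 0, 35],
    [-25, 0, 35],
    [-30, 0, 20],
    [0, 0, 0],
    [0, 0, 0],
    [0, 0, 0]
  ],
  "rotation": [
    [0, 0, 0],
    [0, 0, 0],
    [0, 0, 0],
    [0, 0, 0],
    [0, 0, 0],
    [0, 0, 0],
    [0, 0, 0],
    [0, 0, 0],
    [0, 0, 0],
    [0, 0, 0]
  ],
  "hand": [0, 0, 0, 0, 0, 0, 0, 0, 0, 0]
}}

```text
clock: 17.18
eef_pos: [398.9, 2.5, 154.0]
eef_rot: [-3.141, 0.001, 0.131]
wrist_force: [-0.3, 0.3, -0.5]
finger_gap: 0.4
finger_force: 0.0
```

```bash
python3 - <<'E'
from cell import camera
from h import *
S=camera("scene")["image"];w=camera("wrist")["image"];t=camera("top");print(blobs(red(t["image"]),(340,170,380,225),10))
for b in blobs(red(t["image"]),(340,170,380,225),10):print(plane(t,b[0],64).round(1))
cv2.imwrite("pics/w5.png",np.hstack([cv2.resize(w,(400,300)),cv2.resize(S[110:230,230:380],(375,300),interpolation=cv2.INTER_CUBIC)])[:,:,::-1])
E
```

```text
[(array([347.2, 210.7]), [340, 201, 16, 19, 215])]
[ 478.3 -191.7   64. ]
```

View pics/w5.png

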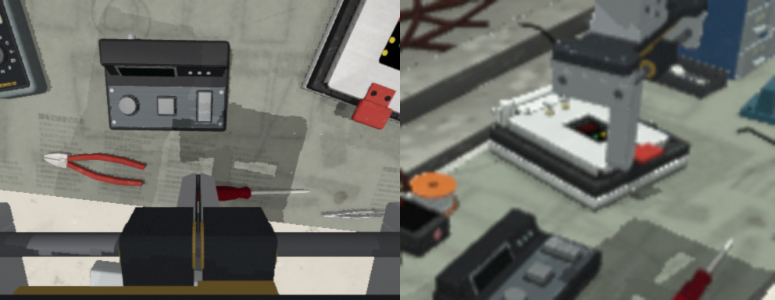

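The final views show the lid shut with its red tab at (374,105), all keys up at (128,105), (166,105) and (204,105), and the box where it was.

```bash
python3 -c "
from cell import manip
print(manip.sign_off())"
```

```text
the job is handed in; nothing more can be done
None
```

I pushed the lid down to its hard stop, then pressed and released the round key and the bar key in that order, each about 6 mm down with under 7 N; the last pictures showed the lid shut, all keys up and the box in place, and the job was handed in at about 17 s.

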